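# Open the push-to-open thread cupboard

### The arm

A 7-joint arm with a two-finger parallel gripper is mounted at the origin on the work surface. World frame = base frame: x ahead of the robot, y to its left, z up, the work surface at z = 0. Lengths are in m, angles in rad, forces in N, time in s.
With the tool pointing down it reaches from about 0.425 to 0.875 m from the base axis. Payload 4.7 kg.
Tool frame: the origin (TCP) lies on the mounting face of the last link; the fingertips stand 182 mm ahead of it and the grasp point (between the pads) lies 164 mm ahead of it; z points along the fingers, y is the direction in which the jaws open and shut (so a half turn about z gives the same grasp; the last joint's range is limited). The gripper opens to 87 mm and grips with 3 to 60 N. Pads are 19 mm wide; open, the fingers measure 117 mm over their backs; the gripper's body (75 mm by 190 mm) begins 51 mm behind the grasp point.
Start: joints at [1.21, 0.321, -0.07, 1.45, 0.023, 1.371, -0.057], TCP at [0.238, -0.605, 0.405] pointing down, gripper open.
Joint ranges: [-2.86, 2.86], [-0.3, 2.09], [-1.38, 1.24], [0.06, 2.45], [-1.56, 4.7], [0.09, 2.05], [-2.69, 2.69]. Speed limits (rad/s): [2.57, 2.57, 3.14, 3.14, 3.14, 3.14, 3.14].

### API

Orientations are given as a rotation vector (axis times angle).
In Python, from bench import ctrl gives the robot as it stands. The module is installed in compiled form; this text tells all that it offers.
- The arm moves only by the tool play_rows, never from a script. Its argument "targets" is text: rows parted by semicolons, each of 7 numbers parted by spaces: the shift along the tool's x, y, z in cm, then the turn, a rotation vector about the tool's x, y, z in rad, then the opening, from -1 (shut) to 1 (fully open). In form: x y z ax ay az grip; .... A call has 1 to 20 rows; each row shifts and turns the pose as measured when the row begins, along the tool's axes as they then stand; what a row does not reach is not made up. A row lasts 1/8 s, in which the tool goes at most 62.5 mm and 10.7 degrees, less where a joint would pass 70% of its speed; a pose out of reach is approached as far as the arm can. A call is refused whole if a number of a shift passes 6.25 or a number of a turn 0.188, either way. A call with a gripper value outside its range is refused whole. The fingers move at their own pace and stop on an object; "newtons" is the grip in N (left out, the last holds). Time passes only in rows, so rows that do not move let the fingers close. It gives the time, the measured TCP pose, the force and the opening at its end, in the units of the state.
- ctrl.get_state(): the state, without advancing time (a new reading comes with each control period).
- ctrl.get_image(name): name is "side" or "top"; returns a dict with "pixels" (480x640x3 uint8, blue, green, red), "depth" (480x640 float32, m along the optical axis (not along the pixel's ray), 0 where there is no reading), "intrinsics" (3x3 intrinsics, pixels), "k1" (the pictures are not rectified: a ray, as slopes to the right and down, at radius r is drawn at 1 + k1 r^2 times it, then the intrinsics apply), "R" (3x3) and "t" (3): a world point X has camera coordinates R X + t. Camera axes: x right, y down, z forward; pixel columns grow to the right and rows downward; lengths in m; the calibration is good to about 2 mm. A picture is of the moment at which its call begins.
- ctrl.close_job(): hands the job in, once; it reports no verdict.
The state is a dict: "time": time; "joint_positions": joint angles; "qd": joint speeds; "joint_torque": joint torques, N m; "position": TCP position; "tool_rot": TCP orientation; "ft_force": force on the tool from outside, world axes, zero at the start; "torque": the same for the moment, N m; "grip_width": opening from 0.0 (shut) to 1.0 (fully open).
Only numpy, scipy, OpenCV 4.12 (cv2) and the standard library are available. Lean on these libraries where they do the work, as an engineer would, in place of code of your own. Each camera call takes 0.05 s, during which the arm holds its last target.

### The job

Open the mustard-yellow thread cupboard, whose door has no handle: push the door in at its free edge until the catch lets go, let it spring ajar, then put a fingertip behind the free edge and swing it wide open, about square to the cupboard's front. Only push the door with the fingers, never pinch it; keep the other two cupboards shut, leave everything else where it stands, and come away when the door is open.

Things in the scene. Friction and masses are not known exactly. Their poses are not given: they have to be found in the camera images.
- plinth: Dark wooden base board fixed to the table, 220 mm deep (its x), 550 mm wide (its y), 20 mm thick; origin at the centre of its underside. Three small cupboards stand on it side by side, 175 mm apart along its y, fronts towards the robot, in an order that changes from start to start
- mustard: The cupboard to open, fixed: plywood box with mustard-yellow top board and door front, 200 mm deep (its x, pointing away from the robot into its depth), 170 mm wide (y), 160 mm tall; top 180 mm above the table. Origin at the centre of its underside, 20 mm above the table. Front edges of its boards at its x = -100 mm; the closed door's back face stands 7 mm in front of them
- mustard_door (a joint): Angle of the mustard door (rad): 0 shut, positive open (free edge swings towards the robot), stop at 1.75. Upright hinge at the left end of the front seen from the robot (cupboard's +y; brass knuckles), free edge at the right. After the catch lets go a spring drives it to about 0.45 to 0.5 in half a second. From there it swings with light friction (0.5 N at the free edge) and stays where left
- mustard_hinge (a point): Point on the mustard door's hinge axis, level with the door's top edge, 177 mm above the table. Axes turn with the door: x square to it, from front face to back face (into the cupboard when shut), y along it towards the hinge, z up. Front face at x = 0, back face at x = 16 mm, free edge at y = -163 mm, bottom edge at z = -154 mm. A strike juts 38 mm from the back face only below z = -120 mm
- mustard_push (a point): Point on the door's front face where a hand would push, 26 mm in from the free edge, 32 mm below the door's top edge; axes as mustard_hinge, so push along +x; moves with the door. Some 3 N here moves the door in against a spring to a stop at -0.04 rad (6 mm); by about -0.03 the catch lets go, and the door springs out when the push is withdrawn. It does not catch again
- mustard_front: Mustard-yellow panel on the front of the door, set in 8 mm from the free edge, top and bottom; 146 mm wide, 138 mm tall, 4 mm proud of the plywood behind. Origin on the hinge axis at the height of the cupboard's underside, axes as mustard_hinge
- mustard_back: Plywood board of the door, 12 mm thick, behind the mustard panel; it forms the free edge, and the top and bottom edges, and the back face. Origin and axes as mustard_front
- teal: The teal cupboard of the row, built like the mustard one and with the same catch: teal top board and teal door front. Origin at the centre of its underside, x pointing away from the robot into its depth, z up. Leave it shut
- teal_door (a joint): Angle of the teal door (rad), 0 shut; must stay shut
- blue: The blue cupboard of the row, built like the mustard one and with the same catch: blue top board and blue door front. Origin at the centre of its underside, x pointing away from the robot into its depth, z up. Leave it shut
- blue_door (a joint): Angle of the blue door (rad), 0 shut; must stay shut
- red_spool: red spool of sewing thread standing on top of the mustard cupboard, towards its back, 32 mm across, 46 mm tall; origin at the centre of its underside; loose, leave it
- button_jar: amber jar with a steel cap standing on top of the blue cupboard, towards its back, 54 mm across, 70 mm tall; origin at the centre of its underside; loose, leave it
- button_tin: round blue tin with a pale lid, 93 mm across, 44 mm tall, on the table between the robot and the cupboards; origin at the centre of its underside; loose, leave it
- darning_mushroom: turned wooden darning mushroom standing on its foot, 68 mm across, 85 mm tall, on the table between the robot and the cupboards; origin at the centre of its underside; loose, leave it
- tape_case: flat round white tape-measure case, 58 mm across, 20 mm tall, on the table to the right; origin at the centre of its underside; loose, leave it
- mug: white mug, 78 mm across, 88 mm tall, on the table to the left; origin at the centre of its underside; loose, leave it
- lint_brush: wooden-handled brush lying on the table to the right, 190 mm long along its own x; loose, leave it

How it is judged:
On the way, in this order (a step that is already met when the one before it is completed fails the run):
1. the mustard door is pushed in until the catch lets go (value of joint mustard_door below -0.022 rad).
2. the mustard door springs ajar (value of joint mustard_door between 0.25 and 1 rad), for 0.1 s.
At the end, for the whole second after the job is handed in: the mustard door stands open by more than 1.2 rad (69 degrees) and at rest, the teal and blue doors are shut (within 0.05 rad), and every loose thing is within 30 mm of where it stood (value of joint mustard_door above 1.2 rad and velocity of joint mustard_door between -0.05 and 0.05 rad/s and value of joint each of teal_door, blue_door below 0.05 rad and distance of each of red_spool, button_jar, button_tin, darning_mushroom, tape_case, mug, lint_brush from where it was at the start of the episode below 0.03 m); the robot touches nothing.
It fails at once if the teal or the blue door comes open (value of joint any of teal_door, blue_door above 0.05 rad).
It fails at once if the mustard door is pinched: fingers bear on its front panel and on its plywood back at once (contact force between the fingers and mustard_front above 1.5 N and contact force between the fingers and mustard_back above 1.5 N).
It fails at once if a loose thing is pushed, lifted or carried 30 mm or more from its place (distance of any of red_spool, button_jar, button_tin, darning_mushroom, tape_case, mug, lint_brush from where it was at the start of the episode above 0.03 m).
It also fails if it takes over 48 s, if anything falls off the work surface, if the arm or the gripper's body presses on something with over 40 N, if the wrist force passes 120 N, or if a joint passes its speed limit or range.

## Working session

There is one attempt and no reset: what is moved stays moved. The work goes in short steps, Python scripts to look and compute and a tool call to move; the robot and the scene stay as the last step left them, time stands still between calls to the robot, and variables do not carry over. Pictures are saved under pics/ and viewed, and the job is handed in when it is done.

Besides the shell and the picture viewer there is one more tool, called by a JSON object that holds its "method" and its "body". play_rows: Moves the arm, as the interface text tells. Its arguments: {"type":"object","properties":{"targets":{"type":"string"},"newtons":{"type":"number"}},"required":["targets"]}

```bash
mkdir -p pics; cat > h.py <<'E'
import numpy as np,cv2
from bench import ctrl
def snap(n,f):
    im=ctrl.get_image(n); cv2.imwrite(f'pics/{f}.png',im['pixels']); np.savez(f'pics/{f}.npz',**{k:np.array(v) for k,v in im.items()}); return im
def load(f): return np.load(f'pics/{f}.npz')
def pt(im,u,v,d=None):
    K=im['intrinsics'];D=np.array([float(im['k1']),0,0,0,0])
    x=cv2.undistortPoints(np.array([[[u,v]]],float),K,D)[0,0]
    if d is None:
        w=im['depth'][v-1:v+2,u-1:u+2]; d=np.median(w[w>0]) if (w>0).any() else np.nan
    return im['R'].T@(np.array([x[0]*d,x[1]*d,d])-im['t'])
def cloud(im):
    K=im['intrinsics'];D=np.array([float(im['k1']),0,0,0,0])
    v,u=np.mgrid[0:480,0:640]
    x=cv2.undistortPoints(np.stack([u,v],-1).reshape(-1,1,2).astype(float),K,D).reshape(480,640,2)
    d=im['depth'][...,None]
    return (np.concatenate([x*d,d],-1)-im['t'])@im['R']
E
python3 - <<'E'
from h import *
snap('side','s0');snap('top','t0');print(ctrl.get_state())
E
```

```text
{'time': 0.1, 'joint_positions': array([ 1.21008389,  0.32173987, -0.07009275,  1.45158733,  0.0226425 ,
        1.37078618, -0.05687972]), 'qd': array([-0.00031043, -0.00227641,  0.00059053, -0.0028418 , -0.00178769,
       -0.00031869,  0.00064137]), 'joint_torque': array([ 5.67193780e-06, -4.92569339e+01, -4.05737869e-01, -3.13396811e+01,
       -6.42418116e-02,  3.94643296e-02,  7.01274917e-05]), 'position': array([ 0.23786128, -0.60470915,  0.4037593 ]), 'tool_rot': array([-3.08492227e+00, -5.85102161e-01,  7.11692404e-04]), 'ft_force': array([-0.1574776 , -0.05805799, -0.57202129]), 'torque': array([-0.00140441,  0.0260802 , -0.03184526]), 'grip_width': 0.9953505435655411}
```

View pics/s0.png

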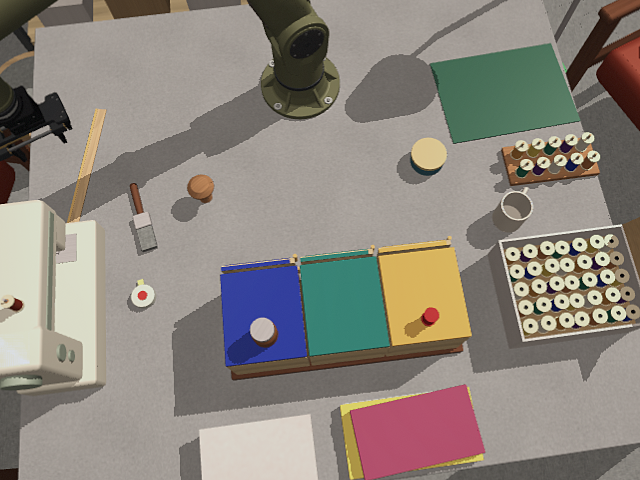

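View pics/t0.png

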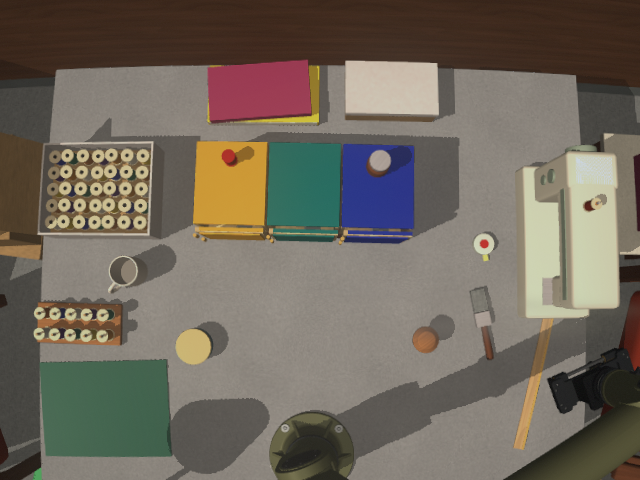

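The top view shows mustard at the left end of the row (about 195–267, 142–240), teal in the middle and blue on the right. The tin is at (194,346), the mug at (123,271) and the mushroom at (425,340).

```bash
python3 - <<'E'
from h import *
for n in('t0','s0'):
    im=load(n);C=cloud(im);hsv=cv2.cvtColor(im['pixels'],cv2.COLOR_BGR2HSV)
    print(n,'cam',-im['R'].T@im['t'])
    for c,lo,hi in(('must',(15,150,60),(28,255,255)),('teal',(80,120,40),(95,255,255)),('blue',(112,150,40),(128,255,255))):
        m=(cv2.inRange(hsv,lo,hi)>0)&(abs(C[...,2]-.18)<.008)&(C[...,0]>.45)
        p=C[m]; r=cv2.minAreaRect(p[:,:2].astype(np.float32)); print(c,m.sum(),np.median(p[:,2]),r,'\n',cv2.boxPoints(r).round(4).tolist())
    # yellow etc objects
    P={'t0':dict(tin=(194,346),mug=(123,271),mush=(425,340),spool=(229,157),jar=(379,161)),'s0':dict(tin=(429,150),mug=(516,200),mush=(201,187))}[n]
    for k,(u,v) in P.items(): print(k,pt(im,u,v).round(3))
im=load('t0')['pixels'];cv2.imwrite('pics/c0.png',cv2.resize(im[210:260,180:300],None,fx=6,fy=6,interpolation=cv2.INTER_CUBIC))
im=load('s0')['pixels'];cv2.imwrite('pics/c1.png',cv2.resize(im[225:285,360:480],None,fx=6,fy=6,interpolation=cv2.INTER_CUBIC))
E
```

```text
t0 cam [ 0.43024317 -0.00562821  1.49099682]
must 5875 0.17928290048571727 ((0.6696708798408508, 0.19936290383338928), (0.17114625871181488, 0.22168228030204773), 89.19497680664062) 
 [[0.5576000213623047, 0.11540000140666962], [0.7792999744415283, 0.11219999939203262], [0.7817000150680542, 0.2833999991416931], [0.5600000023841858, 0.2865000069141388]]
teal 6010 0.17940289807189305 ((0.6666862964630127, 0.02400008589029312), (0.16863641142845154, 0.22179120779037476), 89.29556274414062) 
 [[0.5547999739646912, -0.05889999866485596], [0.7764999866485596, -0.0617000013589859], [0.7785999774932861, 0.10689999908208847], [0.5568000078201294, 0.10970000177621841]]
blue 4966 0.17948606907894094 ((0.6651063561439514, -0.1509779989719391), (0.16817055642604828, 0.2221837192773819), 89.18717193603516) 
 [[0.5527999997138977, -0.23350000381469727], [0.7749999761581421, -0.23659999668598175], [0.777400016784668, -0.06849999725818634], [0.5551999807357788, -0.06530000269412994]]
tin [0.281 0.303 0.045]
mug [0.472 0.509 0.006]
mush [ 0.307 -0.282  0.082]
spool [0.731 0.195 0.224]
jar [ 0.719 -0.1
[... 370 characters left out ...]
7325 0.18108110006014932 ((0.6732257008552551, 0.020700916647911072), (0.16869282722473145, 0.21636293828487396), 89.22636413574219) 
 [[0.5638999938964844, -0.062199998646974564], [0.7803000211715698, -0.06509999930858612], [0.7825000286102295, 0.10360000282526016], [0.5662000179290771, 0.10649999976158142]]
blue 6726 0.18121837981754157 ((0.6707953810691833, -0.1539667248725891), (0.16940315067768097, 0.21657930314540863), 89.15078735351562) 
 [[0.5612999796867371, -0.2371000051498413], [0.7778000235557556, -0.2402999997138977], [0.7803000211715698, -0.07090000063180923], [0.5637999773025513, -0.06769999861717224]]
tin [0.276 0.306 0.043]
mug [0.446 0.496 0.047]
mush [ 0.319 -0.284  0.082]
```

```bash
python3 - <<'E'
from h import *
# where the doors' top edges are
im=load('t0');C=cloud(im)
m=(C[...,2]>.165)&(C[...,2]<.19)&(C[...,0]>.4)&(C[...,1]>-.35)&(C[...,1]<.5)
p=C[m]
for y in np.arange(-.2,.42,.03):
    q=p[abs(p[:,1]-y)<.01]
    if len(q): print(round(y,2),q[:,0].min().round(4),q[:,0].max().round(4))
E
```

```text
-0.2 0.5534 0.7762
-0.17 0.5537 0.776
-0.14 0.555 0.775
-0.11 0.5546 0.7768
-0.08 0.5547 0.7763
-0.05 0.5565 0.7761
-0.02 0.5559 0.7782
0.01 0.5556 0.7773
0.04 0.5575 0.777
0.07 0.5572 0.7811
0.1 0.5502 0.7795
0.13 0.5591 0.7793
0.16 0.5587 0.7802
0.19 0.5584 0.7818
0.22 0.5586 0.782
0.25 0.5603 0.782
0.28 0.553 0.7814
```

{"method": "play_rows", "body": {"targets": "0 0 0 0 0 0.13 -1;0 0 0 0 0 0.13 -1;0 0 0 0 0 0.13 -1;0 0 0 0 0 0 -1", "newtons": 20}}

```text
time: 0.6
position: [0.2376, -0.6043, 0.4011]
tool_rot: [-3.135, 0.041, 0.004]
ft_force: [0.7, 0.1, 0.1]
grip_width: 0.632
```

```bash
cat > st.py <<'E'
from h import *
from scipy.spatial.transform import Rotation as R
s=ctrl.get_state();M=R.from_rotvec(s['tool_rot']).as_matrix()
print(s['time'],s['position'].round(4),'grip',s['grip_width'],'F',s['ft_force'].round(2));print(M.round(3));print(s['joint_positions'].round(2))
print('tip',(s['position']+.182*M[:,2]).round(4))
E
python3 st.py
```

```text
0.6 [ 0.2376 -0.6043  0.4011] grip 0.6322817301544225 F [0.68 0.06 0.13]
[[ 1.    -0.026 -0.003]
 [-0.026 -1.     0.006]
 [-0.003 -0.006 -1.   ]]
[ 1.17  0.32 -0.02  1.46  0.01  1.37 -0.45]
tip [ 0.2371 -0.6032  0.2191]
```

{"method": "play_rows", "body": {"targets": "3 -4.3 -0.3 0 0 0 -1;3 -4.3 -0.3 0 0 0 -1;3 -4.3 -0.3 0 0 0 -1;3 -4.3 -0.3 0 0 0 -1;3 -4.3 -0.3 0 0 0 -1;3 -4.3 -0.3 0 0 0 -1;3 -4.3 -0.3 0 0 0 -1;0 0 0 0 0 0 -1"}}

```text
time: 1.6
position: [0.4589, -0.2978, 0.4212]
tool_rot: [-3.134, 0.008, 0.007]
ft_force: [-0.1, -0.4, -0.3]
grip_width: 0.009
```

```bash
python3 st.py
```

```text
1.6 [ 0.4589 -0.2978  0.4212] grip 0.008759817461515055 F [-0.06 -0.38 -0.27]
[[ 1.    -0.005 -0.005]
 [-0.005 -1.     0.008]
 [-0.005 -0.008 -1.   ]]
[ 0.78  0.11 -0.27  1.67  0.03  1.37 -1.07]
tip [ 0.4581 -0.2964  0.2392]
```

{"method": "play_rows", "body": {"targets": "0 -5.5 0 0 0 0 -1;0 -5.5 0 0 0 0 -1;0 -5.5 0 0 0 0 -1;0 -5.5 0 0 0 0 -1;0 -5.5 0 0 0 0 -1;0 -5.5 0 0 0 0 -1;0 -5.5 0 0 0 0 -1;0 -5.5 0 0 0 0 -1;0 0 0 0 0 0 -1"}}

```text
time: 2.72
position: [0.458, 0.1479, 0.4228]
tool_rot: [-3.138, -0.006, 0.005]
ft_force: [-0.3, -0.2, 0.7]
grip_width: 0.005
```

```bash
python3 st.py; python3 - <<'E'
from h import *
snap('side','s1');im=snap('top','t1')
a=load('s1')['pixels'][190:310,340:500];b=im['pixels'][190:310,180:340]
cv2.imwrite('pics/v1.png',np.hstack([cv2.resize(a,None,fx=2.5,fy=2.5,interpolation=2),cv2.resize(b,None,fx=2.5,fy=2.5,interpolation=2)]))
E
```

```text
2.725 [0.458  0.1479 0.4228] grip 0.005402038093519638 F [-0.35 -0.18  0.66]
[[ 1.     0.004 -0.003]
 [ 0.004 -1.     0.003]
 [-0.003 -0.003 -1.   ]]
[ 0.39 -0.03 -0.73  1.8  -0.02  1.36 -1.91]
tip [0.4574 0.1485 0.2408]
```

View pics/v1.png

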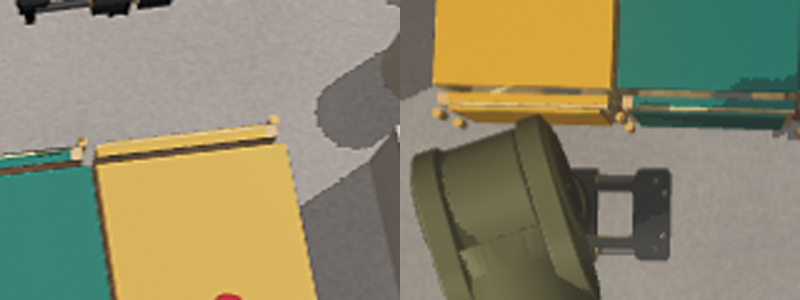

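View pics/c0.png

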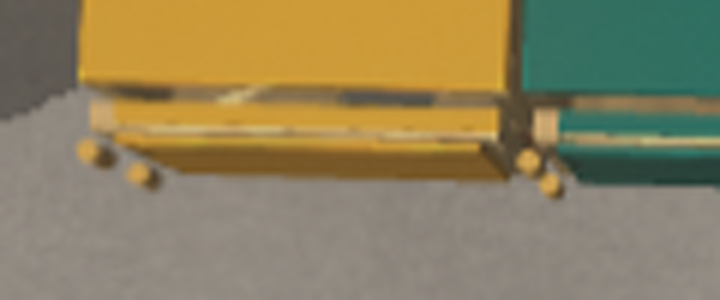

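View pics/c1.png

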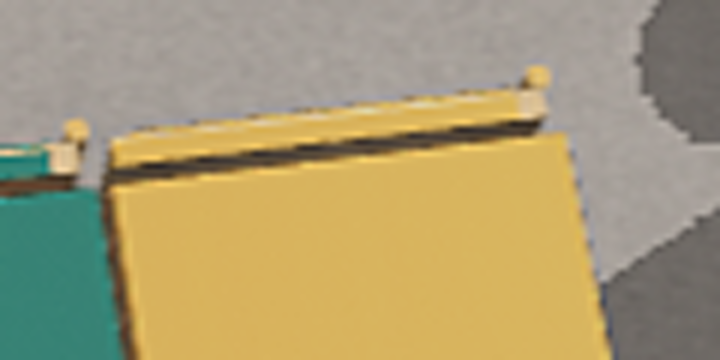

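```bash
python3 - <<'E'
from h import *
def atz(im,u,v,z):
    a=pt(im,u,v,1.);b=pt(im,u,v,2.);return a+(b-a)*(z-a[2])/(b[2]-a[2])
T=load('t0');S=load('s0')
for u,v in((263.4,227),(263.4,233),(195.5,226),(194.5,235)): print('top',u,v,atz(T,u,v,.177).round(4))
for u,v in((378.7,248),(378.7,252.3),(447,240),(450,237.5)): print('side',u,v,atz(S,u,v,.177).round(4))
E
```

```text
top 263.4 227 [0.5751 0.1169 0.177 ]
top 263.4 233 [0.561  0.1167 0.177 ]
top 195.5 226 [0.5759 0.2777 0.177 ]
top 194.5 235 [0.5545 0.2794 0.177 ]
side 378.7 248 [0.5652 0.1166 0.177 ]
side 378.7 252.3 [0.5751 0.1151 0.177 ]
side 447 240 [0.5672 0.2707 0.177 ]
side 450 237.5 [0.5623 0.2785 0.177 ]
```

{"method": "play_rows", "body": {"targets": "0 0.5 5 0 0 0 -1;0 0 5 0 0 0 -1;3.5 0 0 0 0 0 -1;3.5 0 0 0 0 0 -1;0 0 0 0 0 0 -1"}}

```text
time: 3.45
position: [0.5308, 0.1242, 0.3155]
tool_rot: [3.134, -0.026, -0.014]
ft_force: [-0.1, -0.0, -0.2]
grip_width: 0.005
```

```bash
python3 st.py
```

```text
3.45 [0.5308 0.1242 0.3155] grip 0.00501216704440305 F [-0.11 -0.04 -0.16]
[[ 1.    -0.017 -0.009]
 [-0.017 -1.    -0.008]
 [-0.009  0.008 -1.   ]]
[ 0.35  0.23 -0.71  1.8   0.17  1.18 -2.  ]
tip [0.5292 0.1228 0.1335]
```

{"method": "play_rows", "body": {"targets": "0 -2.0 -0.3 0 0 0 -1;0 0 0 0 0 0 -1"}}

```text
time: 3.7
position: [0.5311, 0.1406, 0.3176]
tool_rot: [3.131, -0.033, -0.018]
ft_force: [-0.2, -0.5, -1.1]
grip_width: 0.004
```

```bash
python3 st.py
```

```text
3.7 [0.5311 0.1406 0.3176] grip 0.003947465693875779 F [-0.2  -0.5  -1.06]
[[ 1.    -0.021 -0.012]
 [-0.021 -1.    -0.01 ]
 [-0.011  0.01  -1.   ]]
[ 0.33  0.24 -0.72  1.79  0.18  1.19 -2.04]
tip [0.529  0.1388 0.1356]
```

Good. I'll push in small steps.

{"method": "play_rows", "body": {"targets": "1.0 -0.3 0 0 0 0 -1;0.6 0 0 0 0 0 -1;0.4 0 0 0 0 0 -1;0 0 0 0 0 0 -1"}}

```text
time: 4.2
position: [0.5517, 0.1404, 0.3172]
tool_rot: [3.129, -0.037, -0.021]
ft_force: [-0.9, -0.1, 0.5]
grip_width: 0.004
```

```bash
python3 st.py
```

```text
4.2 [0.5517 0.1404 0.3172] grip 0.004182804886045902 F [-0.86 -0.14  0.45]
[[ 1.    -0.024 -0.014]
 [-0.024 -1.    -0.012]
 [-0.013  0.013 -1.   ]]
[ 0.31  0.29 -0.71  1.74  0.21  1.2  -2.05]
tip [0.5493 0.1381 0.1352]
```

Near contact now.

{"method": "play_rows", "body": {"targets": "0.3 0 0 0 0 0 -1;0.3 0 0 0 0 0 -1;0 0 0 0 0 0 -1"}}

```text
time: 4.58
position: [0.5551, 0.1408, 0.317]
tool_rot: [3.126, -0.034, -0.036]
ft_force: [-0.8, -0.0, 1.7]
grip_width: 0.007
```

```bash
python3 st.py
```

```text
4.575 [0.5551 0.1408 0.317 ] grip 0.006759746896968079 F [-0.82 -0.01  1.74]
[[ 0.999 -0.022 -0.023]
 [-0.022 -1.    -0.015]
 [-0.023  0.016 -1.   ]]
[ 0.3   0.3  -0.71  1.73  0.21  1.22 -2.05]
tip [0.5509 0.1381 0.1351]
```

{"method": "play_rows", "body": {"targets": "0.5 0 0 0 0 0 -1;0.5 0 0 0 0 0 -1;0 0 0 0 0 0 -1"}}

```text
time: 4.95
position: [0.5586, 0.1418, 0.3167]
tool_rot: [3.119, -0.029, -0.073]
ft_force: [-0.7, -0.2, -0.2]
grip_width: 0.007
```

```bash
python3 st.py
```

```text
4.95 [0.5586 0.1418 0.3167] grip 0.007359455137703651 F [-0.68 -0.23 -0.2 ]
[[ 0.999 -0.018 -0.047]
 [-0.019 -1.    -0.022]
 [-0.046  0.022 -0.999]]
[ 0.3   0.32 -0.7   1.71  0.22  1.25 -2.05]
tip [0.5501 0.1379 0.135 ]
```

{"method": "play_rows", "body": {"targets": "0.4 0 0 0 0.06 0 -1;0.4 0 0 0 0.06 0 -1;0 0 0 0 0 0 -1"}}

```text
time: 5.32
position: [0.5481, 0.1451, 0.3142]
tool_rot: [3.102, -0.015, 0.02]
ft_force: [0.8, -0.5, 0.6]
grip_width: 0.001
```

```bash
python3 st.py
```

```text
5.325 [0.5481 0.1451 0.3142] grip 0.0007068483764405202 F [ 0.85 -0.51  0.6 ]
[[ 1.    -0.01   0.013]
 [-0.01  -0.999 -0.039]
 [ 0.013  0.039 -0.999]]
[ 0.29  0.28 -0.71  1.76  0.24  1.18 -2.07]
tip [0.5505 0.138  0.1324]
```

```bash
python3 - <<'E'
from h import *
snap('side','s2');im=snap('top','t2')
a=load('s2')['pixels'][200:300,340:500];b=im['pixels'][190:290,180:340]
cv2.imwrite('pics/v2.png',np.vstack([cv2.resize(a,None,fx=3,fy=3,interpolation=2),cv2.resize(b,None,fx=3,fy=3,interpolation=2)])[:600])
E
```

```text
(no output)
```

View pics/v2.png

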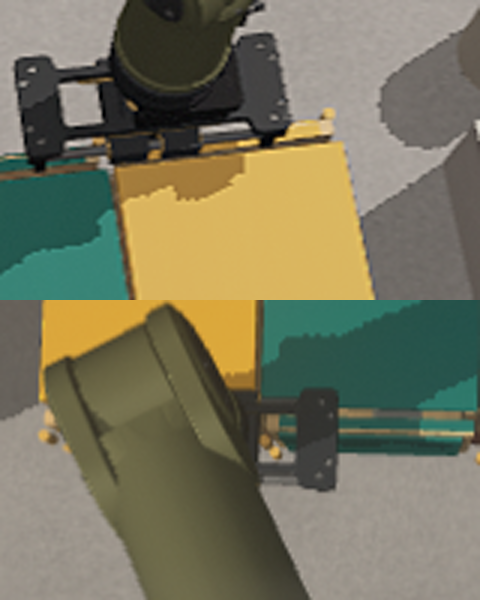

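{"method": "play_rows", "body": {"targets": "1.2 -0.3 0 0 0.02 0 -1;1.2 0 0 0 0.03 0 -1"}}

```text
time: 5.68
position: [0.5541, 0.1487, 0.3115]
tool_rot: [3.084, -0.011, -0.01]
ft_force: [-59.5, -5.2, 37.8]
grip_width: 0.005
```

```bash
python3 st.py
```

```text
5.675 [0.5541 0.1487 0.3115] grip 0.004737904717064013 F [-59.48  -5.18  37.76]
[[ 1.    -0.007 -0.007]
 [-0.007 -0.998 -0.057]
 [-0.006  0.057 -0.998]]
[ 0.27  0.31 -0.7   1.73  0.26  1.21 -2.08]
tip [0.5529 0.1383 0.1298]
```

{"method": "play_rows", "body": {"targets": "-3 0 -0.3 0 0 0 -1;-6 0 0 0 0 0 -1;-5 0 0 0 0 0 -1;0 0 0 0 0 0 -1;0 0 0 0 0 0 -1;0 0 0 0 0 0 -1"}}

```text
time: 6.42
position: [0.4171, 0.1493, 0.3171]
tool_rot: [3.089, -0.015, 0.012]
ft_force: [-0.1, -0.7, 0.1]
grip_width: 0.009
```

```bash
python3 st.py;python3 - <<'E'
from h import *
snap('side','s3');im=snap('top','t3')
a=load('s3')['pixels'][200:300,340:500];b=im['pixels'][190:290,180:340]
cv2.imwrite('pics/v3.png',np.vstack([cv2.resize(a,None,fx=3,fy=3,interpolation=2),cv2.resize(b,None,fx=3,fy=3,interpolation=2)])[:600])
E
```

```text
6.425 [0.4171 0.1493 0.3171] grip 0.008721289835345966 F [-0.14 -0.69  0.13]
[[ 1.    -0.01   0.007]
 [-0.01  -0.999 -0.053]
 [ 0.008  0.053 -0.999]]
[ 0.36 -0.03 -0.76  2.02  0.03  1.15 -2.  ]
tip [0.4184 0.1397 0.1354]
```

View pics/v3.png

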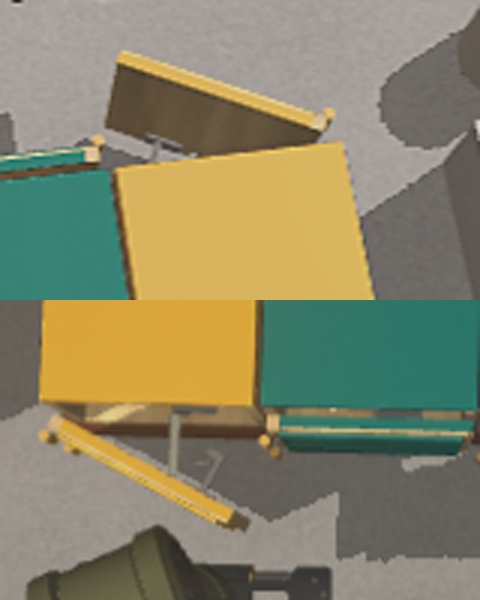

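Door is ajar: in the side view its free edge is at about (380,219), and the hinge at (449,239).

```bash
python3 - <<'E'
from h import *
def atz(im,u,v,z):
    a=pt(im,u,v,1.);b=pt(im,u,v,2.);return a+(b-a)*(z-a[2])/(b[2]-a[2])
S=load('s3');T=load('t3')
for u,v in((380,217.5),(378,222),(446,239)): print('side',atz(S,u,v,.177).round(4))
for u,v in((180+233/3,190+225/3),(180+60/3,190+120/3)): print('top',atz(T,u,v,.177).round(4))
E
```

```text
side [0.4939 0.1311 0.177 ]
side [0.5041 0.1249 0.177 ]
side [0.5646 0.2689 0.177 ]
top [0.4859 0.1287 0.177 ]
top [0.5665 0.2666 0.177 ]
```

{"method": "play_rows", "body": {"targets": "0 0 -5 0.05 0 0 -1;0 0 -5 0 0 0 -1;4 1 0 0 0 0 -1;4 1 0 0 0 0 -1;3.3 0.9 0 0 0 0 -1;0 0 0 0 0 0 -1"}}

```text
time: 7.28
position: [0.537, 0.1196, 0.4204]
tool_rot: [-3.138, 0.019, -0.012]
ft_force: [-0.6, 0.5, 0.1]
grip_width: 0.002
```

```bash
python3 st.py
```

```text
7.275 [0.537  0.1196 0.4204] grip 0.0017808294945057955 F [-0.61  0.47  0.13]
[[ 1.    -0.012  0.008]
 [-0.012 -1.     0.003]
 [ 0.008 -0.003 -1.   ]]
[ 0.39  0.15 -0.72  1.66  0.1   1.36 -1.93]
tip [0.5384 0.1202 0.2384]
```

{"method": "play_rows", "body": {"targets": "-0.9 0 2 0 0 0 -1;0 0 2 0 0 0 -1;0 0 0 0 0 0 -1"}}

```text
time: 7.65
position: [0.528, 0.1207, 0.3784]
tool_rot: [-3.135, 0.017, -0.008]
ft_force: [-0.1, -0.3, 0.6]
grip_width: 0.005
```

```bash
python3 st.py
```

```text
7.65 [0.528  0.1207 0.3784] grip 0.004522490140764679 F [-0.08 -0.34  0.57]
[[ 1.    -0.011  0.005]
 [-0.011 -1.     0.006]
 [ 0.005 -0.006 -1.   ]]
[ 0.39  0.16 -0.72  1.74  0.11  1.28 -1.94]
tip [0.5289 0.1218 0.1964]
```

{"method": "play_rows", "body": {"targets": "0 0 2 0 0 0 -1;0 0 2 0 0 0 -1;0 0 2 0 0 0 -1;0 0 0 0 0 0 -1"}}

```text
time: 8.15
position: [0.5288, 0.1228, 0.3208]
tool_rot: [-3.134, 0.015, -0.014]
ft_force: [-0.4, 0.3, -0.3]
grip_width: 0.007
```

```bash
python3 st.py
```

```text
8.15 [0.5288 0.1228 0.3208] grip 0.0065819925025536645 F [-0.36  0.25 -0.25]
[[ 1.    -0.01   0.009]
 [-0.01  -1.     0.007]
 [ 0.009 -0.007 -1.   ]]
[ 0.37  0.21 -0.72  1.81  0.15  1.16 -1.97]
tip [0.5304 0.1241 0.1388]
```

{"method": "play_rows", "body": {"targets": "-1.3 -0.6 0 0 0 0 -1;-1.2 -0.8 0 0 0 0 -1;-1.2 -0.8 0 0 0 0 -1;-1.2 -0.8 0 0 0 0 -1;0 0 0 0 0 0 -1"}}

```text
time: 8.78
position: [0.4767, 0.1569, 0.3243]
tool_rot: [-3.135, 0.012, -0.023]
ft_force: [-0.0, 0.4, -0.5]
grip_width: 0.004
```

```bash
python3 st.py;python3 - <<'E'
from h import *
snap('side','s4');im=snap('top','t4')
a=load('s4')['pixels'][180:280,340:500];b=im['pixels'][190:290,180:340]
cv2.imwrite('pics/v4.png',np.vstack([cv2.resize(a,None,fx=3,fy=3,interpolation=2),cv2.resize(b,None,fx=3,fy=3,interpolation=2)])[:600])
E
```

```text
8.775 [0.4767 0.1569 0.3243] grip 0.0035212790396652533 F [-0.03  0.4  -0.47]
[[ 1.    -0.008  0.015]
 [-0.008 -1.     0.007]
 [ 0.015 -0.007 -1.   ]]
[ 0.36  0.11 -0.76  1.9   0.08  1.15 -2.01]
tip [0.4794 0.1582 0.1423]
```

View pics/v4.png

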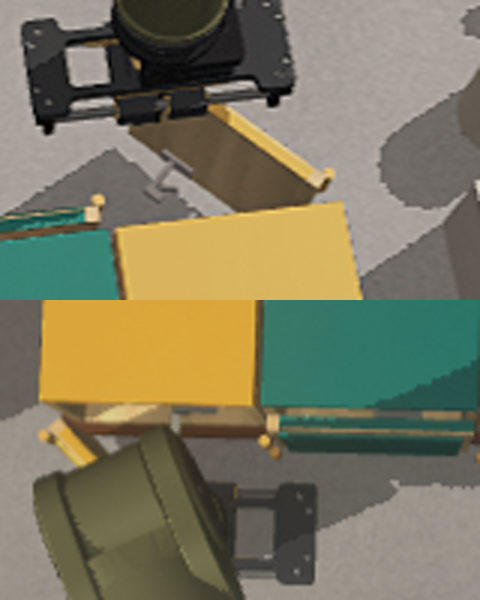

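{"method": "play_rows", "body": {"targets": "-1.1 -0.9 0.1 0 0 0 -1;-1.1 -0.9 0.1 0 0 0 -1;-1.0 -0.9 0.1 0 0 0 -1;-0.8 -1.2 0.1 0 0 0 -1;-0.8 -1.3 0.1 0 0 0 -1;-0.7 -1.3 0.1 0 0 0 -1;0 0 0 0 0 0 -1"}}

```text
time: 9.75
position: [0.42, 0.2264, 0.3175]
tool_rot: [-3.134, 0.014, -0.024]
ft_force: [-0.1, 0.2, 0.2]
grip_width: 0.003
```

```bash
python3 st.py;python3 - <<'E'
from h import *
snap('side','s5');im=snap('top','t5')
a=load('s5')['pixels'][160:260,340:500];b=im['pixels'][200:300,180:340]
cv2.imwrite('pics/v5.png',np.vstack([cv2.resize(a,None,fx=3,fy=3,interpolation=2),cv2.resize(b,None,fx=3,fy=3,interpolation=2)])[:600])
E
```

```text
9.75 [0.42   0.2264 0.3175] grip 0.0029449252670685428 F [-0.11  0.18  0.25]
[[ 1.    -0.009  0.015]
 [-0.009 -1.     0.008]
 [ 0.015 -0.008 -1.   ]]
[ 0.28  0.06 -0.84  1.96  0.05  1.13 -2.16]
tip [0.4227 0.2278 0.1355]
```

View pics/v5.png

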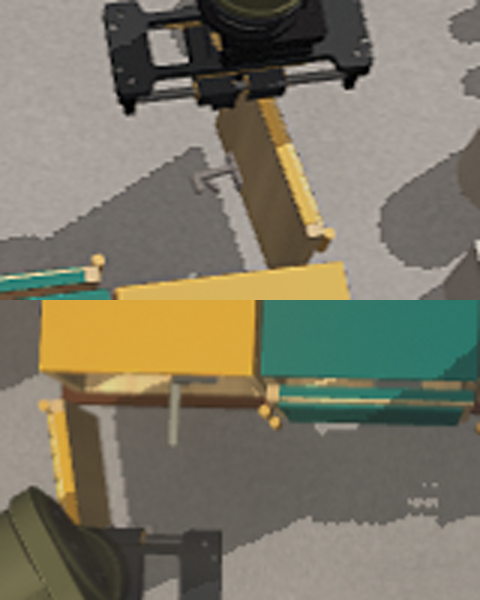

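{"method": "play_rows", "body": {"targets": "-0.3 -1 0 0 0 0 -1;-0.2 -0.8 0 0 0 0 -1;0 0 0 0 0 0 -1;0 2 0 0 0 0 -1;0 2 0 0 0 0 -1;0 0 -5 0 0 0 -1;0 0 -5 0 0 0 -1;0 4 -2 0 0 0 -1;0 6 0 0 0 0 -1;0 6 0 0 0 0 -1;0 6 0 0 0 0 -1;0 6 0 0 0 0 -1;0 0 0 0 0 0 -1"}}

```text
time: 11.48
position: [0.4103, -0.0868, 0.4394]
tool_rot: [-3.134, 0.016, -0.028]
ft_force: [0.1, 0.8, 0.2]
grip_width: 0.006
```

```bash
python3 st.py;python3 - <<'E'
from h import *
snap('side','s6');im=snap('top','t6')
def atz(im,u,v,z):
    a=pt(im,u,v,1.);b=pt(im,u,v,2.);return a+(b-a)*(z-a[2])/(b[2]-a[2])
cv2.imwrite('pics/v6.png',load('s6')['pixels'])
P=dict(tin=(194,346),mush=(425,340),spool=(229,157),jar=(379,161))
for k,(u,v) in P.items(): print(k,pt(im,u,v).round(3))
a=load('t0')['pixels'].astype(int);d=abs(a-im['pixels']).max(2)
E
```

```text
11.475 [ 0.4103 -0.0868  0.4394] grip 0.006474153345682881 F [0.11 0.82 0.17]
[[ 1.    -0.01   0.018]
 [-0.01  -1.     0.008]
 [ 0.018 -0.008 -1.   ]]
[ 0.57 -0.19 -0.36  1.92 -0.08  1.39 -1.35]
tip [ 0.4136 -0.0854  0.2574]
tin [0.281 0.303 0.046]
mush [ 0.307 -0.282  0.082]
spool [0.73  0.195 0.225]
jar [ 0.719 -0.146  0.249]
```

View pics/v6.png

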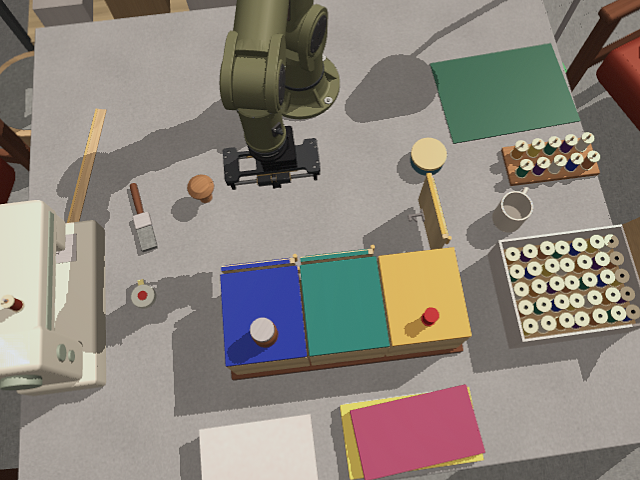

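View pics/t6.png

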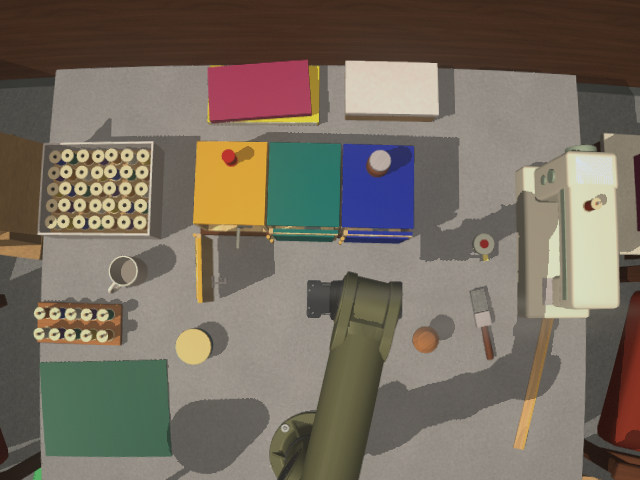

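The door stands square to the front in both views (top: from (198,235) to (200,302)). The teal and blue doors are shut and the loose things haven't moved. I'll pause briefly and check the door is at rest.

{"method": "play_rows", "body": {"targets": "0 0 0 0 0 0 -1;0 0 0 0 0 0 -1;0 0 0 0 0 0 -1;0 0 0 0 0 0 -1"}}

```text
time: 12.08
position: [0.4116, -0.0781, 0.4398]
tool_rot: [-3.133, -0.008, -0.029]
ft_force: [-0.1, 0.1, 0.6]
grip_width: 0.006
```

```bash
python3 - <<'E'
from h import *
im=snap('top','t7');a=load('t6')['pixels'].astype(int)
print('door region diff',abs(a-im['pixels'])[225:310,185:250].max(), abs(a-im['pixels'])[225:310,185:250].mean())
ctrl.close_job()
E
```

```text
door region diff 3 0.4853092006033182
the job is handed in; nothing more can be done
```

The mustard door is open, about square to the cupboard's front by eye in the last two pictures, and I handed the job in at about 12 s. I pushed the door in with closed fingertips until the catch let go and it sprang ajar to about 0.45 rad. Then I put the fingers behind the free edge, swung it open and moved the arm clear.

**Last checks:**
- **Door at rest:** two top pictures taken about 0.6 s apart showed no movement.
- **Other cupboards:** the teal and blue doors looked shut.
- **Loose things:** the tin, mushroom, spool and jar measured within about 1 mm of their starting spots. The mug, tape case and brush I judged only by eye, and they looked unmoved.
- **Arm:** it was clear of everything when I handed in.

**What went less smoothly:** the first gentle pushes relaxed before the catch let go. The firmer one briefly reached about 60 N along the push and 38 N upwards on the wrist, far more than the 3 N needed but under the 120 N wrist limit. I took it to be the fingers alone against the door's stop, but they were hidden from both cameras at that moment. The job gives no verdict.

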